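Snap up the sprung roller rest and lock it

TASK

Set up the green roller rest for a long bar: push the folded yellow arm up and over its centre until the spring snaps it onto its upright stop. Then turn the T-handled socket key in the bore clockwise (seen from above), so that it drops onto the lock nut at the bottom, and keep turning until the nut is tight; leave the key standing on the nut, and leave the things lying around alone.

Things in the scene. Friction and masses are not known exactly. Their poses are not given: they have to be found in the camera images.
- rest_base: Green base plate of the rest, 70 x 240 x 12 mm, fixed. Origin on its underside, below the arm's pivot; z up, y towards the folded arm's roller; plate from y = -145 to +95 mm. Pivot axis along x at y = 0, 50 mm up, between cheeks 67 mm high. Post at y = -39 to -19 mm, 92 mm high: upright stop. Boss (diameter 68, 85 mm high) at y = -110 mm, holding the key.
- rest_arm (a joint): Yellow arm's hinge, rad. 0: folded, 0.384 rad above level, towards the base's +y. Grows as the arm rises; 1.4: upright stop, 0.213 rad past vertical towards the boss. A spring drives it to the nearer stop; over-centre point near 0.8. Leaving the folded stop takes some 0.55 N m (4 N up or 11 N level at the roller), less and less towards the centre.
- rest_roller (a point): Centre of the black roller (diameter 24 mm, 56 mm long, lying along the base's x) at the end of the yellow arm, 130 mm from the pivot axis; with its side plates and pin the end is 78 mm wide. The place to push.
- bore_mouth (a point): Centre of the mouth of the bore in the boss's top, 85 mm above the worktop. The bore is vertical, 43 mm wide, 71 mm deep; the four-sided nut (18.5 mm) at its bottom is out of reach of fingers.
- key_handle (a point): Centre of the cross bar of the loose T-handled steel socket key (0.35 kg), 12 mm thick, 105 mm long over its end balls, along this point's x; z up the key. Stem diameter 14 below it, then the 41 mm socket, in the bore. At the start the socket rests crosswise on the nut, bar 150 mm above the worktop; turned clockwise by up to 1.2 rad it drops by its weight onto the nut, bar 137 mm up.
- key_end (a point): Middle of the ball (diameter 15) on the +x end of the key's cross bar, 45 mm from the key's axis. The key has about 0.18 rad of play on the nut; turning it before it drops takes nearly no force. Pushed sideways at one end only, the key leans and can catch on the nut's edge: turn it evenly, both sides of the bar, free to sink.
- lock_nut (a joint): Turn of the lock nut, rad, growing clockwise from above. Starts between 0.05 and 0.2; at 0.6 it is hard against its seat: tight. It turns stiffly (0.12 N m) and stays where it is left. Which way the bar points when the nut is tight differs each time: feel for it (0.5 N m or more).
- chip_brush: Loose flat brush with a wooden handle, 183 x 35 x 10 mm, lying on the worktop at the right; bystander, leave it alone.
- masking_tape: Loose roll of tan tape, 100 mm wide, 25 mm high, lying flat at the front right; bystander, leave it alone.
- oil_bottle: Loose small bottle with a pointed orange top, 46 mm thick, 146 mm high, standing at the front, right of the middle; bystander, leave it alone.
- tap_wrench: Loose steel tap wrench (bar handle), 148 x 25 x 22 mm, lying at the left; bystander, leave it alone.

How it is judged:
By the outcome, as a careful person would: the job done as asked, in the order asked, and still so for the second after the job is handed in, with the robot touching nothing.
It also fails if it takes over 64 s, if anything falls off the work surface, if the arm or the gripper's body presses on something with over 40 N, if the wrist force passes 120 N, or if a joint passes its speed limit or range.

ROBOT

A 7-joint arm with a two-finger parallel gripper is mounted at the origin on a cart in front of the work surface, level with it; the furniture and walls round the work are solid. World frame = base frame: x ahead of the robot, y to its left, z up, the work surface at z = 0. Lengths are in m, angles in rad, forces in N, time in s.
With the tool pointing down it reaches from about 0.425 to 0.925 m from the base axis. Payload 6.8 kg.
Tool frame: the origin (TCP) lies at the very end of the fingers, on their centre line; the grasp point (between the pads) lies 19 mm behind it (r.tcp_to_grasp is the distance from the TCP to the grasp point, in m); z points along the fingers, y is the line along which they close (so a half turn about z gives the same grasp; the last joint's range is limited). The gripper opens to 85 mm and grips with 20 to 120 N. Pads are 22 mm wide; open, the fingers measure 114 mm over their backs; the gripper's body (76 mm by 85 mm) begins 54 mm behind the grasp point. The pads swing forward as they close: fully open they stand 13 mm farther back than shut.
Start: joints at [1.041, 0.477, 0.022, 1.555, -0.011, 1.109, -0.083], TCP at [0.276, -0.616, 0.231] pointing down, gripper open.
Joint ranges: [-2.96, 2.96], [-0.34, 2.1], [-1.41, 1.46], [0.24, 2.44], [-1.37, 4.51], [0.17, 1.92], [-2.96, 2.96]. Speed limits (rad/s): [2.39, 2.39, 3.14, 3.14, 3.14, 3.14, 3.14].

INTERFACE

Orientations are given as a rotation vector (axis times angle).
In Python, from bench import r gives the robot as it stands.
- The arm moves only by the tool step_arm, never from a script. Its argument "moves" is a list of rows, each a list of 7 numbers: the shift along the tool's x, y, z in mm, then the turn, a rotation vector about the tool's x, y, z in rad, then the finger opening in mm, from 0 to 85.4. A call has 1 to 8 rows; each row is the pose to reach, as a shift and turn from the pose commanded when the call began, along the tool's axes at that moment; what a row does not reach only later rows make up. A row lasts 1/10 s, in which the tool goes at most 50 mm and 8.59 degrees, less where a joint would pass 70% of its speed; a pose out of reach is approached as far as the arm can. A call with a gripper value outside its range is refused whole. The fingers move at their own pace and stop on an object; "grip_force" is the grip in N (left out, the last holds). Time passes only in rows, so rows that repeat a pose let the fingers close. It gives the time, the measured TCP pose, the force, the opening and the grip force at its end, in the units of the state.
- r.get_obs(): the state, without advancing time (a new reading comes with each control period).
- r.grab_frame(name): name is "side" or "top" or "wrist"; returns a dict with "image" (420x560x3 uint8, red, green, blue), "depth" (420x560 float32, m along the optical axis (not along the pixel's ray), 0 where there is no reading), "mtx" (3x3 intrinsics, pixels), "rvec" (rotation vector, rad) and "tvec" (3), from world to camera coordinates, as OpenCV has them. Camera axes: x right, y down, z forward; pixel columns grow to the right and rows downward; lengths in m; the calibration is good to about 2 mm. A picture is of the moment at which its call begins.
- r.hand_in(): hands the job in; it is judged then, once.
The state is a dict: "clock": time; "joints": joint angles; "qvel": joint speeds; "tau": joint torques, N m; "tcp_pos": TCP position; "orientation": TCP orientation; "contact_force": force on the tool from outside, world axes, zero at the start; "moment": the same for the moment, N m; "grip_width": finger opening in m; "gripper_force": force on a finger pad.
Only numpy, scipy, OpenCV 4.12 (cv2) and the standard library are available. Lean on these libraries where they do the work, as an engineer would, in place of code of your own. Each camera call takes 0.05 s, during which the arm holds its last target. There are 200 camera calls.

## Working session

There is one attempt and no reset: what is moved stays moved. The work goes in short steps, Python scripts to look and compute and a tool call to move; the robot and the scene stay as the last step left them, time stands still between calls to the robot, and variables do not carry over. Pictures are saved under pics/ and viewed, at most 10 in all, crops included, and the job is handed in when it is done.

Besides the shell and the picture viewer there is one more tool, called as a command line: name --pt "numbers of a row" for each row, then --argument value for the rest. step_arm: Moves the arm, as the interface text tells. Its arguments: {"type":"object","properties":{"moves":{"type":"array","items":{"type":"array","items":{"type":"number"}}},"grip_force":{"type":"number"}},"required":["moves"]}

```bash
mkdir -p pics; cat > h.py <<'E'
from bench import r
import cv2,numpy as np
def cam(n):
    f=r.grab_frame(n);R,_=cv2.Rodrigues(np.array(f["rvec"],float).reshape(3,1));f["R"]=R;f["t"]=np.array(f["tvec"]).ravel();return f
def world(f):
    d=f["depth"];v,u=np.indices(d.shape);K=np.array(f["mtx"])
    p=np.stack([(u-K[0,2])/K[0,0]*d,(v-K[1,2])/K[1,1]*d,d],-1)
    return (p-f["t"])@f["R"]
def save(f,n): cv2.imwrite("pics/"+n,f["image"][:,:,::-1])
def mask(f,lo,hi):
    return cv2.inRange(cv2.cvtColor(f["image"],cv2.COLOR_RGB2HSV),lo,hi)>0
E
python3 - <<'E'
from h import *
fs=[cam("top"),cam("side")]
cv2.imwrite("pics/a.png",fs[0]["image"][:,:,::-1]);cv2.imwrite("pics/b.png",fs[1]["image"][:,:,::-1])
for f in fs:
    P=world(f);ok=f["depth"]>0
    for n,lo,hi in (("green",(40,80,40),(85,255,255)),("yellow",(22,120,100),(34,255,255))):
        m=mask(f,lo,hi)&ok&(P[...,0]>0.3)
        p=P[m]
        if len(p): print(n,len(p),np.percentile(p,[2,50,98],axis=0).round(3).tolist())
    print((-f["R"].T@f["t"]).round(3))
print(r.get_obs())
E
```

```text
green 350 [[0.42, 0.126, 0.006], [0.47, 0.227, 0.035], [0.695, 0.823, 0.093]]
yellow 299 [[0.488, 0.176, -0.001], [0.517, 0.339, 0.087], [0.883, 0.904, 0.356]]
[0.265 0.094 1.44 ]
green 9 [[0.711, 0.752, 0.068], [0.734, 0.944, 0.47], [0.806, 0.946, 0.494]]
yellow 659 [[0.49, 0.264, 0.059], [0.716, 0.92, 0.584], [0.789, 0.943, 0.586]]
[0.468 1.219 0.836]
{'clock': 0.1, 'joints': array([ 1.04084046,  0.4776902 ,  0.02232451,  1.55633004, -0.0115072 ,
        1.10928433, -0.08312092]), 'qvel': array([-0.00115396, -0.00017763, -0.00041752, -0.0026846 , -0.00090458,
        0.00053499,  0.00040556]), 'tau': array([ 4.51936372e-03, -5.97758567e+01,  1.61392573e+00, -2.81954241e+01,
        1.29015886e-02,  5.02481824e-03, -1.47366740e-05]), 'tcp_pos': array([ 0.27617347, -0.61534967,  0.23045036]), 'orientation': array([-3.07047008e+00, -6.57446366e-01,  6.71774550e-04]), 'contact_force': array([ 0.10742631, -0.33953211,  0.44015894]), 'moment': array([ 0.00754571, -0.02983423,  0.0038866 ]), 'gripper_force': 0.0, 'grip_width': 0.08534672212974317}
```

View pics/a.png

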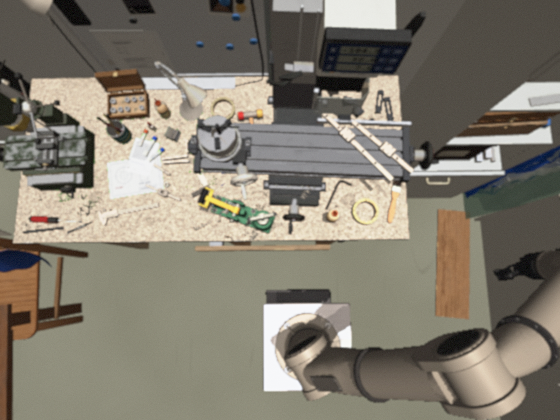

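View pics/b.png

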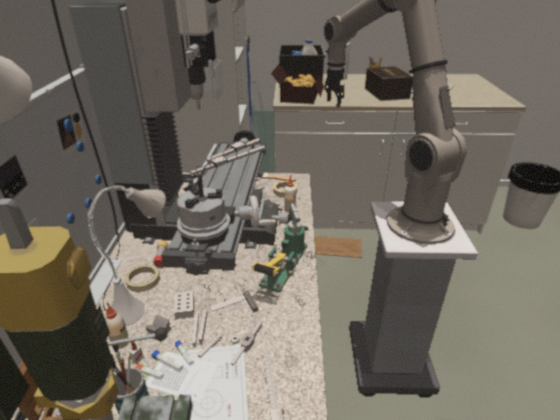

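The top view shows the green rest at pixels (200–275, 188–230): the boss with the key is at about (262, 218) and the yellow arm with its roller at about (205, 195). The bottle is at (333, 215), and the side view shows the rest at about (285, 260).

```bash
python3 - <<'E'
from h import *
f=cam("top");P=world(f);g=cam("side");Q=world(g)
reg=lambda P:(P[...,0]>.38)&(P[...,0]<.65)&(P[...,1]>.05)&(P[...,1]<.45)
mg=mask(f,(40,60,30),(90,255,255))&reg(P);my=mask(f,(20,100,80),(36,255,255))&reg(P)
for n,m in (("g",mg),("y",my)):
    p=P[m];print(n,len(p),cv2.minAreaRect((p[:,:2]*1000).astype(np.float32)))
top=mg&(abs(P[...,2]-.085)<.01);print("bosstop",len(P[top]),P[top].mean(0),P[top].min(0),P[top].max(0))
print("y mean",P[my].mean(0))
c=cv2.resize(f["image"][175:245,180:310],None,fx=6,fy=6,interpolation=cv2.INTER_CUBIC);cv2.imwrite("pics/c.png",c[:,:,::-1])
c=cv2.resize(g["image"][190:310,230:330],None,fx=5,fy=5,interpolation=cv2.INTER_CUBIC);cv2.imwrite("pics/d.png",c[:,:,::-1])
np.savez("s.npz",P=P,Q=Q)
for f2,n in((f,"top"),(g,"side")): print(n,f2["mtx"][0][0])
E
```

```text
g 456 ((481.8127136230469, 234.5383758544922), (231.44671630859375, 68.91300964355469), 68.06085968017578)
y 333 ((512.5228881835938, 327.6864013671875), (174.68228149414062, 76.17680358886719), 55.46499252319336)
bosstop 126 [0.44936301 0.17212587 0.08457943] [0.42004501 0.12603075 0.07598207] [0.49287138 0.24129539 0.0939744 ]
y mean [0.51839031 0.324675   0.07259673]
top 378.9203551749502
side 403.515251079605
```

View pics/c.png

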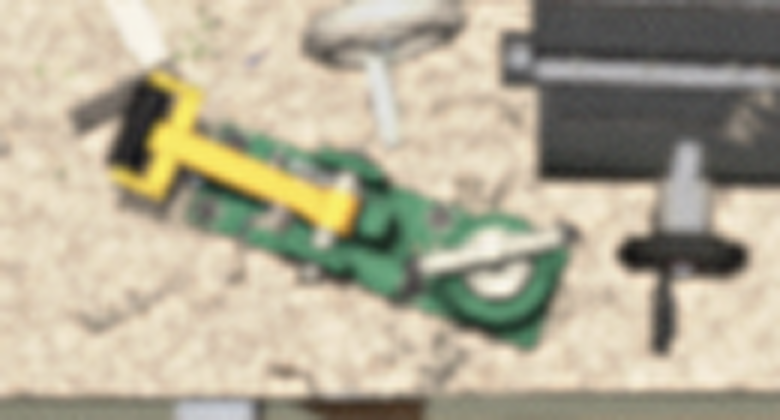

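View pics/d.png

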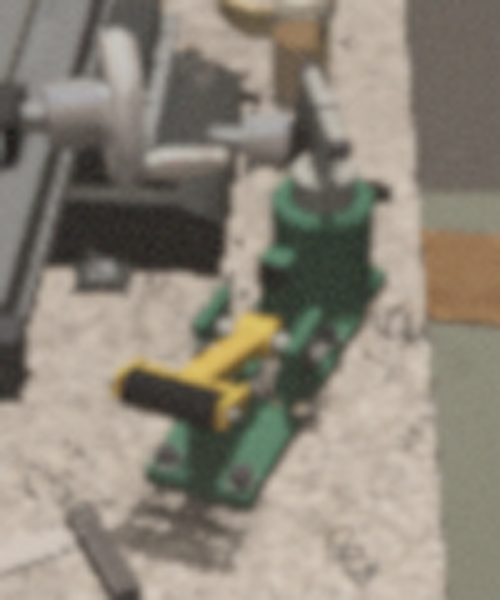

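The crops show the following:
- **Key bar:** it runs from crop (412, 272) to (572, 237), centred at about full pixel (262, 217).
- **Roller:** it is at about crop (140, 122), full pixel (203.3, 195.3).
- **Obstacles nearby:** there is a machine handwheel lever at crop (385, 90) and a crank at crop (660–700, 250).

```bash
cat >> h.py <<'E'
def ray(f,u,v,z):
    K=np.array(f["mtx"]);d=f["R"].T@np.linalg.solve(K,[u,v,1.]);c=-f["R"].T@f["t"];return c+d*(z-c[2])/d[2]
E
python3 - <<'E'
from h import *
f=cam("top");s=np.load("s.npz");P=s["P"];Q=s["Q"]
cr=lambda x,y,z:ray(f,180+(x+.5)/6-.5,175+(y+.5)/6-.5,z)
for n,a in dict(endL=(414,272,.15),endR=(572,236,.15),boss=(497,268,.085),roller=(140,122,.0987),rollA=(150,85,.0987),rollB=(128,160,.0987),armhinge=(345,205,.06)).items(): print(n,cr(*a).round(4))
# height map max of both clouds in region, 2cm grid
A=np.concatenate([P.reshape(-1,3),Q.reshape(-1,3)]);A=A[(A[:,2]<.6)&(A[:,2]>-.05)]
print("y cols",list(range(44,-8,-2)))
for x in range(66,38,-2):
    print(x,' '.join('%3d'%(1000*np.percentile(q[:,2],95)) if len(q:=A[(abs(A[:,0]-x/100)<.01)&(abs(A[:,1]-y/100)<.01)])>1 else '  .' for y in range(44,-8,-2)))
E
```

```text
endL [0.4407 0.2014 0.15  ]
endR [0.4606 0.1109 0.15  ]
boss [0.4515 0.157  0.085 ]
roller [0.5404 0.371  0.0987]
rollA [0.5631 0.3655 0.0987]
rollB [0.5172 0.3776 0.0987]
armhinge [0.4949 0.2516 0.06  ]
y cols [44, 42, 40, 38, 36, 34, 32, 30, 28, 26, 24, 22, 20, 18, 16, 14, 12, 10, 8, 6, 4, 2, 0, -2, -4, -6]
66   3   3 157 160 234 277 280 300 301 279 249 203 180 163 164 165 164 166 163 164 165 163 164 165 164 164
64   2   4 157 160 163 205 268 279 275 208 201 201 165 164 163 163 165 162 163 163 163 164 162 163 165 164
62   2   3 157 160 161 162 162 162 163 162 202 205 183 163 164 161 164 163 163 164 165 164 163 165 165 165
60   3   3   7  16  13   9   6   1   2  68 204 207 203   3  13 105 125 127 154 152 160 162 161 161 161 163
58   2  15  17  17  98   3   2   2   2 215 229 234 233 222   7  95 109 110 110 109 110 107 110 108 109 109
56  15  16  15 108 109 100   8   3   2 216 230 232 226   3   7  59  92  93  97  95  94  96  97  99  96  95
54   2   1   1 109 109  97  20  14  11  63 155 159   3   3   2  56  65  69  73  72  73  91  95  74  74  60
52   5   2 105 111 103  94  87  77  69  66  72 159   5   7   6  48  51  51  51  53  59  57  60  54  56   7
50   2   2  99 106  97  22  80  76  69  64  88  15  24  13  11   3   2   3   2  66  69  56   2   5  11   3
48   4   2   3   2   4  10  58  62  65  65  91  92  20  85  99  87   7   4  75  80  75  63   3   3   2  29
46   2   1   3   1   3  57  58  57  66  69  15  38  80 151 158 157 157 106  81  91  91  88  73   3   4   4
44   2  16  18  14   1   1  49   3   2   3  11 146 155 154 156 106  85   3   2  30  18   1   3   2   6   3
42   2  15   4   1   2   2   1   4   3   2   3   5  18  82  85  83   3   2   1  27  16   5   2   3   2   3
40   3   3   2   3   2   1   2   6   3   2   3   6  20  19   3   7   3   3   0  21   3   3   1   3   3   2
```

```bash
cat >> h.py <<'E'
from scipy.spatial.transform import Rotation as Ro
def plan(p,th,o=None):
    o=o or r.get_obs();R0=Ro.from_rotvec(o["orientation"])
    R1=Ro.from_matrix(np.array([[np.cos(th),np.sin(th),0],[np.sin(th),-np.cos(th),0],[0,0,-1]]))
    return (R0.inv().apply(np.array(p)-o["tcp_pos"])*1000).round(1).tolist()+(R0.inv()*R1).as_rotvec().round(3).tolist()
def st():
    o=r.get_obs();R=Ro.from_rotvec(o["orientation"]).as_matrix()
    print(round(o["clock"],1),"tcp",o["tcp_pos"].round(4),"th",round(np.arctan2(R[1,0],R[0,0]),3),"F",o["contact_force"].round(1),"M",o["moment"].round(2),"q",o["joints"].round(2),"g",round(o["grip_width"],4),round(o["gripper_force"],1))
E
python3 -c "
from h import *
for p in ((.5,-.25,.35),(.5587,.4154,.35)): print(plan(p,1.18))"
```

```text
[353.8, -242.0, -119.0, -0.001, -0.0, -0.758]
[679.8, -825.1, -118.5, -0.001, -0.0, -0.758]
```

step_arm --pt "354 -242 -119 0 0 -0.4 0" --pt "354 -242 -119 0 0 -0.758 0" --pt "354 -242 -119 0 0 -0.758 0" --pt "354 -242 -119 0 0 -0.758 0" --pt "354 -242 -119 0 0 -0.758 0" --pt "354 -242 -119 0 0 -0.758 0" --pt "354 -242 -119 0 0 -0.758 0" --pt "354 -242 -119 0 0 -0.758 0"

```text
clock: 1.05
tcp_pos: [0.4782, -0.2854, 0.339]
orientation: [2.61, 1.747, 0.0]
contact_force: [0.6, -0.5, 0.7]
grip_width: 0.0
gripper_force: 0.0
```

```bash
python3 -c "
from h import *
st();print(plan((.5587,.4154,.35),1.18))"
```

```text
1.1 tcp [ 0.4782 -0.2854  0.339 ] th 1.18 F [ 0.6 -0.5  0.7] M [-0.04 -0.03  0.05] q [ 0.67  0.21 -0.29  1.69  0.07  1.25 -0.03] g 0.0 0.0
[678.5, -192.8, -11.3, 0.0, 0.0, -0.0]
```

step_arm --pt "678.5 -193 -11 0 0 0 0" --pt "678.5 -193 -11 0 0 0 0" --pt "678.5 -193 -11 0 0 0 0" --pt "678.5 -193 -11 0 0 0 0" --pt "678.5 -193 -11 0 0 0 0" --pt "678.5 -193 -11 0 0 0 0" --pt "678.5 -193 -11 0 0 0 0" --pt "678.5 -193 -11 0 0 0 0"

```text
clock: 1.85
tcp_pos: [0.5229, 0.112, 0.3448]
orientation: [2.611, 1.747, 0.001]
contact_force: [1.1, -0.2, 0.4]
grip_width: -0.0003
gripper_force: 0.0
```

```bash
python3 -c "
from h import *
st();print(plan((.5587,.4154,.25),1.18))"
```

```text
1.9 tcp [0.5229 0.112  0.3448] th 1.179 F [ 1.1 -0.2  0.4] M [ 0.04 -0.06 -0.01] q [ 0.17  0.2  -0.58  1.71  0.12  1.26 -0.83] g -0.0003 0.0
[294.1, -82.8, 94.7, 0.001, 0.0, -0.001]
```

step_arm --pt "294 -83 50 0 0 0 0" --pt "294 -83 50 0 0 0 0" --pt "294 -83 50 0 0 0 0" --pt "294 -83 50 0 0 0 0" --pt "294 -83 95 0 0 0 0" --pt "294 -83 95 0 0 0 0" --pt "294 -83 95 0 0 0 0" --pt "294 -83 95 0 0 0 0"

```text
clock: 2.65
tcp_pos: [0.5557, 0.4169, 0.2461]
orientation: [-2.604, -1.753, 0.007]
contact_force: [-0.1, -0.2, -0.4]
grip_width: -0.0002
gripper_force: 0.0
```

```bash
python3 - <<'E'
from h import *
st();print(plan((.5587,.4154,.078),1.18))
f=cam("wrist");save(f,"w1.png")
E
```

```text
2.6 tcp [0.5557 0.4169 0.2461] th 1.185 F [-0.1 -0.2 -0.4] M [-0.02  0.04 -0.03] q [-0.33  0.57 -0.61  1.45  0.33  1.23 -1.37] g -0.0002 0.0
[0.2, 4.1, 168.1, -0.004, 0.003, 0.005]
```

View pics/w1.png

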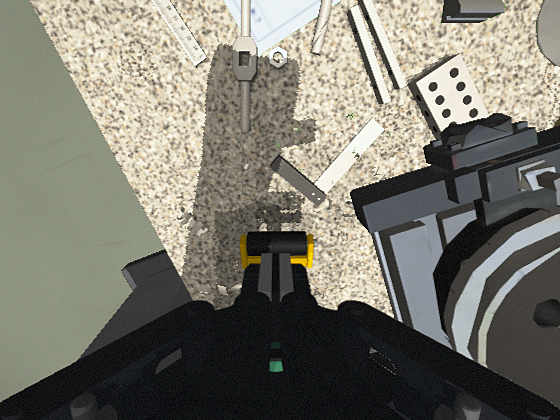

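The wrist view shows the roller at pixel (279, 243), laterally in line with the closed fingertips at (275, 275). I'll check its position with the depth reading.

```bash
python3 - <<'E'
from h import *
f=cam("wrist");P=world(f)
for v in (236,243,250):print(v,f["depth"][v,279].round(3),P[v,279].round(4))
my=mask(f,(20,150,100),(32,255,255));my[:, :200]=0;my[:,350:]=0
p=P[my&(f["depth"]>0)];p=p[(p[:,2]>.06)&(p[:,2]<.2)];print(len(p),p.mean(0).round(4))
p=P[236:252,250:306].reshape(-1,3);p=p[p[:,2]>.08];print(p.mean(0).round(4),p[:,2].max())
e=np.array([.381,.925]);print("along e rel roller est",((p[:,:2]-[.5404,.371])@e).min(),((p[:,:2]-[.5404,.371])@e).max())
E
```

```text
236 0.303 [0.5457 0.3775 0.1071]
243 0.302 [0.5436 0.3723 0.1103]
250 0.305 [0.5408 0.3655 0.1095]
655 [0.5343 0.3593 0.0991]
[0.542  0.372  0.1095] 0.3899613053527019
along e rel roller est -0.012810465519942997 0.11959392262861375
```

step_arm --pt "0 4 168 0 0 0.005 0" --pt "0 4 168 0 0 0.005 0" --pt "0 4 168 0 0 0.005 0" --pt "0 4 168 0 0 0.005 0" --pt "0 4 168 0 0 0.005 0" --pt "0 4 168 0 0 0.005 0"

```text
clock: 3.35
tcp_pos: [0.5636, 0.4128, 0.0842]
orientation: [-2.616, -1.739, -0.005]
contact_force: [-0.1, 0.2, 0.9]
grip_width: -0.0002
gripper_force: 0.0
```

```bash
python3 -c "
from h import *
st()
import math
e=np.array([.381,.925]);pv=np.array([.5425,.3705])-.1205*e
for a in (0,.2,.4,.6,.8,.95,1.05):
    t=.384+a; q=pv+e*(.13*math.cos(t)+.012+.011); print(a,plan((*q,.05+.13*math.sin(t)-.022),1.18))"
```

```text
3.4 tcp [0.5636 0.4128 0.0842] th 1.174 F [-0.1  0.2  0.9] M [ 0.04  0.   -0.02] q [-0.36  0.73 -0.55  1.58  0.44  0.96 -1.45] g -0.0002 0.0
0 [-24.1, -3.2, 7.5, 0.002, -0.003, -0.006]
0.2 [-36.1, -3.1, -15.5, 0.002, -0.003, -0.006]
0.4 [-52.5, -3.0, -35.7, 0.002, -0.003, -0.006]
0.6 [-72.5, -2.8, -52.2, 0.002, -0.003, -0.006]
0.8 [-95.4, -2.7, -64.4, 0.002, -0.003, -0.006]
0.95 [-114.0, -2.5, -70.5, 0.002, -0.003, -0.006]
1.05 [-126.7, -2.5, -72.9, 0.002, -0.003, -0.006]
```

step_arm --pt "-14 -3 6 0 0 -0.006 0" --pt "-22 -3 6 0 0 -0.006 0" --pt "-28 -3 0 0 0 -0.006 0" --pt "-36 -3 -13 0 0 -0.006 0" --pt "-44 -3 -24 0 0 -0.006 0" --pt "-52 -3 -34 0 0 -0.006 0" --pt "-62 -3 -43 0 0 -0.006 0" --pt "-72 -3 -51 0 0 -0.006 0"

```text
clock: 4.15
tcp_pos: [0.5355, 0.3529, 0.1393]
orientation: [-2.605, -1.748, -0.026]
contact_force: [3.5, 7.3, 6.0]
grip_width: -0.0
gripper_force: 3.6
```

```bash
python3 - <<'E'
from h import *
st()
f=cam("side");c=cv2.resize(f["image"][170:310,220:340],None,fx=5,fy=4,interpolation=cv2.INTER_CUBIC);cv2.imwrite("pics/e.png",c[:,:,::-1])
E
```

```text
4.2 tcp [0.5355 0.3529 0.1393] th 1.182 F [3.5 7.3 6. ] M [ 1.3  -0.79  0.02] q [-0.25  0.58 -0.6   1.7   0.39  0.96 -1.38] g -0.0 3.6
```

View pics/e.png

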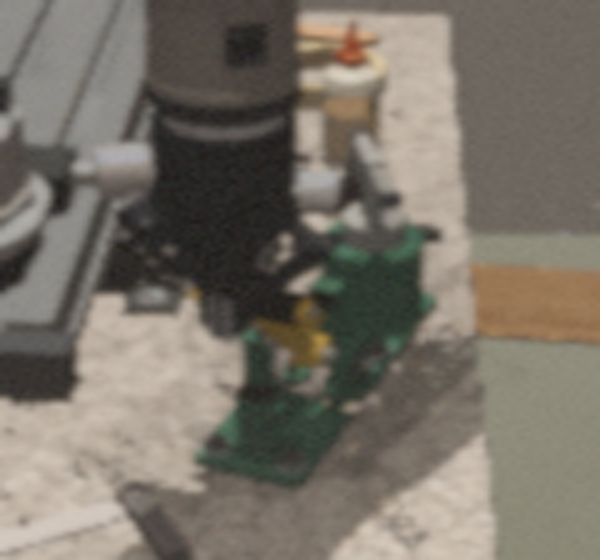

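The side view shows the yellow arm raised about halfway in front of the gripper at crop (300, 340). The force of about 8 N outward matches a normal push, so I'll continue.

step_arm --pt "-11 0 -7 0 0 0 0" --pt "-22 0 -12 0 0 0 0" --pt "-32 0 -16 0 0 0 0" --pt "-42 0 -19 0 0 0 0" --pt "-50 0 -21 0 0 0 0" --pt "-56 0 -22 0 0 0 0" --pt "-56 0 -22 0 0 0 0"

```text
clock: 4.9
tcp_pos: [0.51, 0.2939, 0.1543]
orientation: [2.61, 1.747, -0.001]
contact_force: [0.5, 0.4, -0.5]
grip_width: 0.0001
gripper_force: 0.0
```

```bash
python3 - <<'E'
from h import *
st()
f=cam("wrist");save(f,"w2.png")
P=world(f);my=mask(f,(20,150,100),(32,255,255))&(f["depth"]>0);p=P[my];p=p[p[:,2]>.04];print(len(p),p[:,2].max(),p[p[:,2]>p[:,2].max()-.02].mean(0))
E
```

```text
4.9 tcp [0.51   0.2939 0.1543] th 1.18 F [ 0.5  0.4 -0.5] M [ 0.01 -0.01 -0.01] q [-0.15  0.49 -0.62  1.81  0.35  0.95 -1.32] g 0.0001 0.0
476 0.1601003474333634 [0.49259662 0.25084855 0.15339776]
```

Contact force has dropped to zero and yellow points are now near the pivot at 0.15–0.16 m, so the arm has snapped over. Next I'll retreat, lift and go above the key.

```bash
python3 -c "
from h import *
print(plan((.51,.294,.29),1.18),plan((.451,.1565,.27),1.788))"
```

```text
[-0.7, 0.1, -135.6, -0.0, 0.0, 0.0] [-150.3, -2.2, -115.6, -0.0, 0.0, -0.608]
```

step_arm --pt "20 0 -50 0 0 0 0" --pt "20 0 -100 0 0 0 0" --pt "10 0 -135 0 0 0 30" --pt "-30 0 -135 0 0 -0.15 40" --pt "-80 0 -130 0 0 -0.3 40" --pt "-130 -1 -120 0 0 -0.45 40" --pt "-150 -2 -116 0 0 -0.608 40" --pt "-150 -2 -116 0 0 -0.608 40"

```text
clock: 5.75
tcp_pos: [0.45, 0.1533, 0.2694]
orientation: [1.967, 2.449, -0.006]
contact_force: [0.6, 0.1, 0.2]
grip_width: 0.0397
gripper_force: 0.0
```

```bash
python3 - <<'E'
from h import *
st();st()
f=cam("wrist");save(f,"w3.png")
P=world(f);d=(f["depth"]>0)&(abs(P[...,2]-.152)<.012)&(np.hypot(P[...,0]-.451,P[...,1]-.1565)<.07)
p=P[d];print(len(p));print(cv2.minAreaRect((p[:,:2]*1000).astype(np.float32)))
E
```

```text
5.8 tcp [0.45   0.1533 0.2694] th 1.789 F [0.6 0.1 0.2] M [0.01 0.01 0.04] q [ 0.24  0.18 -0.77  1.93  0.14  1.09 -0.38] g 0.0397 0.0
5.8 tcp [0.45   0.1533 0.2694] th 1.789 F [0.6 0.1 0.2] M [0.01 0.01 0.04] q [ 0.24  0.18 -0.77  1.93  0.14  1.09 -0.38] g 0.0397 0.0
1827
((454.16815185546875, 156.95030212402344), (13.92221736907959, 103.2017593383789), 11.86755657196045)
```

View pics/w3.png

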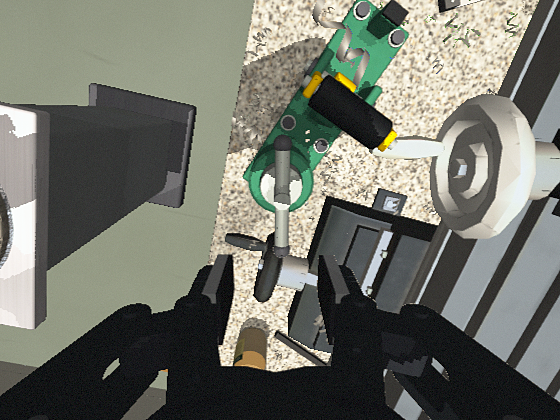

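The wrist view shows the roller upright at (350, 110), leaning towards the boss. The key bar runs from (283, 143) to (282, 248), centred near (0.453, 0.157) at angle 1.78 rad, which agrees with the top view. Descending to straddle it.

```bash
python3 -c "
from h import *
print(plan((.453,.157,.127),1.778))"
```

```text
[1.0, 2.2, 143.2, -0.001, 0.001, 0.01]
```

step_arm --pt "1 2 50 0 0 0.01 34" --pt "1 2 100 0 0 0.01 34" --pt "1 2 130 0 0 0.01 30" --pt "1 2 142 0 0 0.01 24" --pt "1 2 142 0 0 0.01 18" --pt "1 2 142 0 0 0.01 18" --pt "1 2 142 0 0 0.01 18" --grip_force 20

```text
clock: 6.5
tcp_pos: [0.4545, 0.1595, 0.1303]
orientation: [1.978, 2.438, 0.005]
contact_force: [-0.0, -0.2, 0.6]
grip_width: 0.0177
gripper_force: 0.0
```

```bash
python3 - <<'E'
from h import *
st()
f=cam("wrist");save(f,"w4.png")
E
```

```text
6.5 tcp [0.4545 0.1595 0.1303] th 1.779 F [-0.  -0.2  0.6] M [ 0.05 -0.03 -0.01] q [ 0.13  0.38 -0.71  2.07  0.34  0.81 -0.58] g 0.0177 0.0
```

View pics/w4.png

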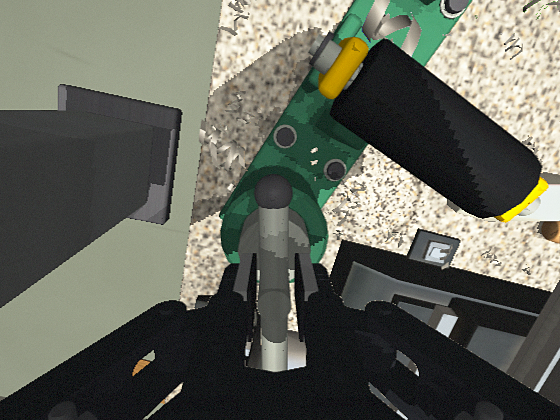

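The bar is centred between the fingers: bar at pixel 272, fingers at 250 and 300. I'll now turn clockwise loosely so the key is free to sink.

step_arm --pt "0 0 0 0 0 0.1 16.5" --pt "0 0 0 0 0 0.2 16.5" --pt "0 0 0 0 0 0.3 16.5" --pt "0 0 0 0 0 0.4 16.5" --pt "0 0 0 0 0 0.5 16.5" --pt "0 0 0 0 0 0.6 16.5" --pt "0 0 0 0 0 0.7 16.5" --pt "0 0 0 0 0 0.7 16.5"

```text
clock: 7.35
tcp_pos: [0.4539, 0.1588, 0.1297]
orientation: [2.696, 1.611, 0.004]
contact_force: [-0.1, -0.1, -0.3]
grip_width: 0.0169
gripper_force: 0.0
```

```bash
cat >> h.py <<'E'
def key():
    f=cam("wrist");P=world(f);d=(f["depth"]>0)&(P[...,2]>.115)&(P[...,2]<.165)&(np.hypot(P[...,0]-.453,P[...,1]-.157)<.062)&(np.hypot(P[...,0]-.453,P[...,1]-.157)>.018)
    hsv=cv2.cvtColor(f["image"],cv2.COLOR_RGB2HSV);d&=(hsv[...,2]>75)&(hsv[...,1]<60)
    p=P[d];print("bar n",len(p),"ztop",np.percentile(p[:,2],[10,50,90]).round(4),cv2.minAreaRect((p[:,:2]*1000).astype(np.float32)));return f
E
python3 -c "
from h import *
st();key()"
```

```text
7.3 tcp [0.4539 0.1588 0.1297] th 1.078 F [-0.1 -0.1 -0.3] M [ 0.   -0.04  0.02] q [ 0.    0.35 -0.56  2.08  0.26  0.78 -1.2 ] g 0.0169 0.0
bar n 2612 ztop [0.1393 0.1418 0.1431] ((456.4308166503906, 155.6904754638672), (90.64761352539062, 40.023536682128906), 84.0184555053711)
```

The bar's top is now at 0.143 m, so its centre is at 0.137 m: the key has dropped onto the nut. I'll lower a bit, grip and turn while watching the moment.

step_arm --pt "0 0 7 0 0 0 16.5" --pt "0 0 7 0 0 0 16.5" --pt "0 0 7 0 0 0 10" --pt "0 0 7 0 0 0 10" --pt "0 0 7 0 0 0.06 10" --pt "0 0 7 0 0 0.12 10" --pt "0 0 7 0 0 0.18 10" --pt "0 0 7 0 0 0.18 10" --grip_force 50

```text
clock: 8.2
tcp_pos: [0.4529, 0.1581, 0.1212]
orientation: [2.83, 1.364, -0.001]
contact_force: [1.9, -1.6, -3.0]
grip_width: 0.0122
gripper_force: 48.6
```

```bash
python3 -c "
from h import *
st()"
```

```text
8.2 tcp [0.4529 0.1581 0.1212] th 0.898 F [ 1.9 -1.6 -3. ] M [-0.3  -0.24 -0.01] q [-0.03  0.35 -0.51  2.09  0.25  0.76 -1.37] g 0.0122 48.6
```

step_arm --pt "0 0 0 0 0 0.06 10" --pt "0 0 0 0 0 0.12 10" --pt "0 0 0 0 0 0.18 10" --pt "0 0 0 0 0 0.18 10"

```text
clock: 8.6
tcp_pos: [0.4529, 0.1583, 0.1213]
orientation: [2.94, 1.107, -0.001]
contact_force: [0.8, -0.8, -3.9]
grip_width: 0.0123
gripper_force: 49.2
```

```bash
python3 -c "
from h import *
st()"
```

```text
8.6 tcp [0.4529 0.1583 0.1213] th 0.72 F [ 0.8 -0.8 -3.9] M [-0.17 -0.3   0.01] q [-0.07  0.35 -0.47  2.09  0.23  0.76 -1.53] g 0.0123 49.2
```

```bash
python3 - <<'E'
from h import *
f=key();P=world(f);save(f,"w5.png")
for v in range(180,300,15): print(v,[P[v,u].round(3).tolist() for u in (262,272,282)])
E
```

```text
bar n 2351 ztop [0.1399 0.1419 0.143 ] ((459.3111877441406, 150.32936096191406), (82.20301818847656, 30.583572387695312), 46.60773468017578)
180 [[0.486, 0.193, 0.144], [0.488, 0.19, 0.142], [0.49, 0.187, 0.138]]
195 [[0.482, 0.189, 0.145], [0.484, 0.186, 0.143], [0.476, 0.173, 0.084]]
210 [[0.477, 0.185, 0.142], [0.48, 0.182, 0.142], [0.481, 0.178, 0.137]]
225 [[0.472, 0.181, 0.142], [0.475, 0.178, 0.141], [0.477, 0.174, 0.139]]
240 [[0.467, 0.177, 0.141], [0.47, 0.174, 0.142], [0.472, 0.171, 0.141]]
255 [[0.463, 0.173, 0.142], [0.465, 0.17, 0.142], [0.467, 0.166, 0.14]]
270 [[0.457, 0.168, 0.141], [0.46, 0.166, 0.143], [0.462, 0.162, 0.141]]
285 [[0.452, 0.164, 0.142], [0.456, 0.162, 0.145], [0.459, 0.159, 0.145]]
```

View pics/w5.png

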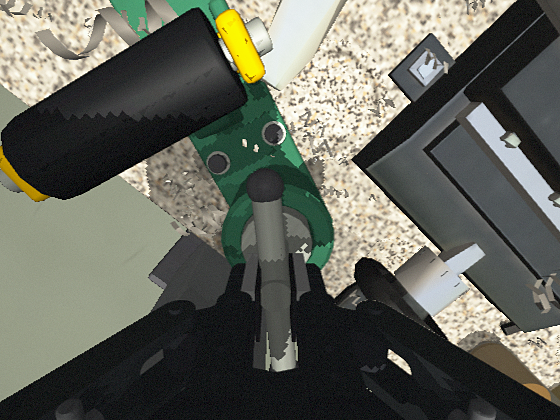

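The key is down, with its bar top at 0.142 m, and the bar is aligned in the fingers (ball at (264, 185)). I'll keep turning.

step_arm --pt "0 0 0 0 0 0.05 10" --pt "0 0 0 0 0 0.1 10" --pt "0 0 0 0 0 0.15 10" --pt "0 0 0 0 0 0.15 10"

```text
clock: 9.05
tcp_pos: [0.4529, 0.1584, 0.1213]
orientation: [3.014, 0.884, -0.001]
contact_force: [1.3, -0.3, -4.7]
grip_width: 0.0123
gripper_force: 49.3
```

```bash
python3 -c "
from h import *
st()"
```

```text
9.1 tcp [0.4529 0.1584 0.1213] th 0.571 F [ 1.3 -0.3 -4.7] M [-0.19 -0.33  0.01] q [-0.09  0.34 -0.44  2.09  0.21  0.75 -1.67] g 0.0123 49.3
```

step_arm --pt "0 0 0 0 0 0.05 10" --pt "0 0 0 0 0 0.1 10" --pt "0 0 0 0 0 0.15 10" --pt "0 0 0 0 0 0.15 10"

```text
clock: 9.45
tcp_pos: [0.453, 0.1585, 0.1213]
orientation: [3.072, 0.656, -0.0]
contact_force: [1.1, -1.1, -5.2]
grip_width: 0.0123
gripper_force: 49.2
```

```bash
python3 -c "
from h import *
st()"
```

```text
9.4 tcp [0.453  0.1585 0.1213] th 0.421 F [ 1.1 -1.1 -5.2] M [-0.19 -0.31  0.06] q [-0.12  0.34 -0.41  2.09  0.19  0.75 -1.8 ] g 0.0123 49.2
```

step_arm --pt "0 0 0 0 0 0.05 10" --pt "0 0 0 0 0 0.1 10" --pt "0 0 0 0 0 0.15 10" --pt "0 0 0 0 0 0.15 10"

```text
clock: 9.85
tcp_pos: [0.4529, 0.1585, 0.1213]
orientation: [3.113, 0.425, -0.0]
contact_force: [1.8, -0.0, -5.5]
grip_width: 0.0125
gripper_force: 49.1
```

```bash
python3 -c "
from h import *
st()"
```

```text
9.8 tcp [0.4529 0.1585 0.1213] th 0.271 F [ 1.8 -0.  -5.5] M [-0.12 -0.29  0.12] q [-0.15  0.33 -0.38  2.09  0.18  0.75 -1.94] g 0.0125 49.1
```

step_arm --pt "0 0 0 0 0 0.05 10" --pt "0 0 0 0 0 0.1 10" --pt "0 0 0 0 0 0.15 10" --pt "0 0 0 0 0 0.15 10" --grip_force 80

```text
clock: 10.25
tcp_pos: [0.453, 0.1587, 0.1214]
orientation: [3.135, 0.194, 0.0]
contact_force: [1.7, 0.2, -5.2]
grip_width: 0.0116
gripper_force: 78.8
```

```bash
python3 -c "
from h import *
st()"
```

```text
10.2 tcp [0.453  0.1587 0.1214] th 0.123 F [ 1.7  0.2 -5.2] M [-0.13 -0.37  0.75] q [-0.17  0.33 -0.35  2.09  0.16  0.74 -2.07] g 0.0116 78.8
```

step_arm --pt "0 0 0 0 0 0.04 10" --pt "0 0 0 0 0 0.08 10" --pt "0 0 0 0 0 0.08 10" --pt "0 0 0 0 0 0.08 10"

```text
clock: 10.65
tcp_pos: [0.4528, 0.1585, 0.1215]
orientation: [3.14, 0.067, -0.001]
contact_force: [-0.8, 0.2, -1.0]
grip_width: 0.0114
gripper_force: 87.2
```

```bash
cat >>h.py <<'E'
def barang():
    f=cam("wrist");P=world(f);h=np.hypot(P[...,0]-.453,P[...,1]-.158)
    d=(P[...,2]>.134)&(P[...,2]<.152)&(h<.048)&(h>.024);d[:,:235]=0;d[:,310:]=0;d[290:]=0
    p=P[d];c=cv2.fitLine((p[:,:2]*1000).astype(np.float32),cv2.DIST_HUBER,0,.01,.01).ravel()
    print("bar angle",np.arctan2(c[1],c[0]),len(p),"off axis mm",(c[0]*(158-c[3])-c[1]*(453-c[2])),"ztop",np.median(p[:,2]))
E
python3 -c "
from h import *
st();barang()"
```

```text
10.7 tcp [0.4528 0.1585 0.1215] th 0.042 F [-0.8  0.2 -1. ] M [-0.39  0.09  0.83] q [-0.19  0.33 -0.33  2.09  0.16  0.74 -2.14] g 0.0114 87.2
bar angle 0.25709406 1803 off axis mm 2.3967075 ztop 0.14220290048529874
```

The moment has reached 0.8 N m and the bar has stopped at about 0.26 rad, slipping in the pads. I'll release so the key seats by its weight, regrip aligned and confirm tightness.

step_arm --pt "0 0 0 0 0 0 18" --pt "0 0 0 0 0 0 18" --pt "0 0 0 0 0 -0.1 18" --pt "0 0 0 0 0 -0.2 18" --pt "0 0 0 0 0 -0.2 18"

```text
clock: 11.2
tcp_pos: [0.4536, 0.1587, 0.1218]
orientation: [-3.118, -0.374, -0.001]
contact_force: [0.8, -0.2, 0.5]
grip_width: 0.0181
gripper_force: 0.0
```

```bash
python3 -c "
from h import *
st();barang()"
```

```text
11.2 tcp [0.4536 0.1587 0.1218] th 0.239 F [ 0.8 -0.2  0.5] M [0.02 0.   0.08] q [-0.15  0.33 -0.37  2.09  0.18  0.75 -1.96] g 0.0181 0.0
bar angle 0.31651676 1789 off axis mm 2.39894 ztop 0.1421816943641702
```

step_arm --pt "0 0 0 0 0 0 8" --pt "0 0 0 0 0 0 8" --pt "0 0 0 0 0 0 8" --pt "0 0 0 0 0 0.05 8" --pt "0 0 0 0 0 0.1 8" --pt "0 0 0 0 0 0.15 8" --pt "0 0 0 0 0 0.15 8" --grip_force 100

```text
clock: 11.95
tcp_pos: [0.4536, 0.1588, 0.122]
orientation: [3.138, 0.142, 0.003]
contact_force: [0.5, -0.1, 5.8]
grip_width: 0.0104
gripper_force: 108.3
```

```bash
python3 -c "
from h import *
st();barang()"
```

```text
11.9 tcp [0.4536 0.1588 0.122 ] th 0.091 F [ 0.5 -0.1  5.8] M [-0.5  -0.03  1.14] q [-0.18  0.33 -0.34  2.09  0.16  0.74 -2.1 ] g 0.0104 108.3
bar angle 0.22685482 1781 off axis mm 1.5490813 ztop 0.14205992877257262
```

The moment is 1.14 N m with the bar stopped at about 0.23 rad and the key still seated, so the nut is tight. I'll relax the twist, open and withdraw straight up.

step_arm --pt "0 0 0 0 0 -0.1 8" --pt "0 0 0 0 0 -0.12 18" --pt "0 0 0 0 0 -0.15 26" --pt "0 0 0 0 0 -0.15 30" --pt "0 0 -15 0 0 -0.15 34" --pt "0 0 -45 0 0 -0.15 34" --pt "0 0 -95 0 0 -0.15 34" --pt "0 0 -130 0 0 -0.15 34"

```text
clock: 12.8
tcp_pos: [0.4533, 0.1589, 0.2539]
orientation: [-3.119, -0.372, -0.002]
contact_force: [0.6, 0.8, 1.1]
grip_width: 0.0339
gripper_force: 0.0
```

```bash
python3 - <<'E'
from h import *
st();barang()
f=cam("wrist");save(f,"w6.png")
P=world(f);h=np.hypot(P[...,0]-.453,P[...,1]-.158);d=(h<.06)&(P[...,2]>.125)&(P[...,2]<.16);p=P[d]
print(len(p),np.median(p[:,2]),cv2.minAreaRect((p[:,:2]*1000).astype(np.float32)))
E
```

```text
12.8 tcp [0.4533 0.1589 0.2539] th 0.237 F [0.6 0.8 1.1] M [ 0.01 -0.05  0.03] q [-0.1   0.16 -0.4   1.96  0.07  1.04 -1.87] g 0.0339 0.0
bar angle 0.324394 883 off axis mm 1.2509779 ztop 0.1419695343029543
1762 0.14205247240316385 ((454.255126953125, 157.28933715820312), (103.28860473632812, 14.20580768585205), 18.28975486755371)
```

View pics/w6.png

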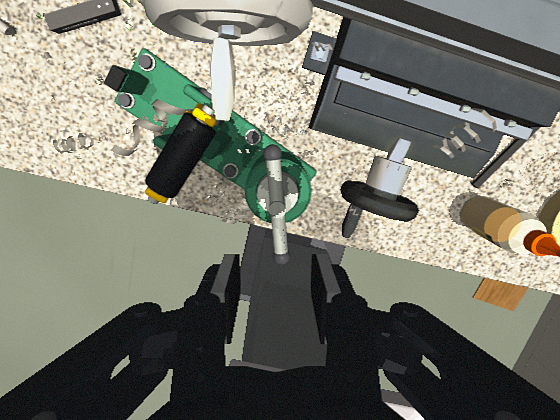

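The final view shows the key standing level on the nut, with its bar from (273, 152) to (281, 257) and its top at 0.142 m. The roller is upright at (180, 155) and the gripper is clear, so I'm handing in.

```bash
python3 -c "
from bench import r
print(r.hand_in())"
```

```text
the job is handed in; nothing more can be done
None
```

The yellow arm is snapped upright, the key is on the nut and turned to a firm stop (about 1.1 N m), and it was left standing with the bystanders untouched; the job is handed in at about 13 s.

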